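# Read the pressed cakes in the indexing reader

### The arm

A 7-joint arm with a two-finger parallel gripper is mounted at the origin on a cart in front of the work surface, level with it; the furniture and walls round the work are solid. World frame = base frame: x ahead of the robot, y to its left, z up, the work surface at z = 0. Lengths are in mm, angles in rad, forces in N, time in s.
With the tool pointing down it reaches from about 425 to 950 mm from the base axis. Payload 4.7 kg.
Tool frame: the origin (TCP) lies between the finger pads; the fingertips stand 8 mm ahead of it and the grasp point (between the pads) lies 11 mm behind it; z points along the fingers, y is the line along which they close (so a half turn about z gives the same grasp; the last joint's range is limited). The gripper opens to 87 mm and grips with 3 to 60 N. Pads are 19 mm wide; open, the fingers measure 117 mm over their backs; the gripper's body (75 mm by 190 mm) begins 51 mm behind the grasp point.
Start: joints at [1.136, 0.469, -0.049, 1.532, 0.024, 1.141, -0.082], TCP at [266.506, -620.18, 230.573] pointing down, gripper open.
Joint ranges: [-2.59, 2.59], [-0.33, 1.99], [-1.39, 1.29], [0.1, 2.45], [-1.04, 4.18], [0.21, 1.99], [-2.66, 2.66]. Speed limits (rad/s): [2.57, 2.57, 3.14, 3.14, 3.14, 3.14, 3.14].

### API

Orientations are given as a unit quaternion [w, x, y, z].
In Python, from station import arm gives the robot as it stands. The module is installed in compiled form; this text tells all that it offers.
- The arm moves only by the shell command python3 -m handwheel 'ROWS'. ROWS is JSON, a list of rows, each a list of 3 entries, a list of its own where there are three numbers: the gripper's target within -1 to 1 (fully open at 1, half-way at 0, shut at -1), then the shift along the world's x, y, z in m, then the turn, a rotation vector about the world's x, y, z in rad. A call has 1 to 20 rows; each row is the pose to reach, as a shift and turn from the pose commanded when the call began; what a row does not reach only later rows make up. A row lasts 1/8 s, in which the tool goes at most 62.5 mm and 10.7 degrees, less where a joint would pass 70% of its speed; a pose out of reach is approached as far as the arm can. A call with a gripper value outside its range is refused whole. The fingers move at their own pace and stop on an object; the grip force is fixed at half the most. Time passes only in rows, so rows that repeat a pose let the fingers close. It gives the time, the measured TCP pose, the force, the opening and the grip force at its end, in the units of the state.
- arm.observe(): the state, without advancing time (a new reading comes with each control period).
- arm.grab_frame(name): name is "side" or "top" or "wrist"; returns the picture (480x640x3 uint8, red, green, blue); there is no depth.
- arm.calibration(name): a dict with "fx", "fy", "cx", "cy" (pixels), "D" ([k1, k2, p1, p2, k3] as OpenCV has them; the pictures are not rectified), "xyz" and "rotation" of the camera in the world. Camera axes: x right, y up, looking along -z (the intrinsics and any distortion apply to the point x, -y, -z); pixel columns grow to the right and rows downward; lengths in mm; the calibration is good to about 2 mm. A picture is of the moment at which its call begins: read the wrist's pose just before it. calibration takes no time and is no camera call; for the wrist camera it gives the pose at the moment of the call.
- arm.finish_job(): hands the job in; it is judged then, once.
Trained networks look in the newest picture that a camera, given by its name, has taken for a name from the list of things; names that differ only in an ending like _2 or _b are one class to them, and where a whole thing is asked for, a point or a joint stands for the part that bears it (a point fixed in the world has none). Each returns a list of dicts, best first, with "conf" (0 to 1); they miss things now and then, are a little off and sometimes report something else, mostly with a low value. They report only what shows in the picture. A call takes as long as a camera call. They do not tell look-alikes from the thing itself.
- arm.recognise(camera, name): "rect" ([left, top, right, bottom] in pixels, round what is visible of it).
- arm.cut_out(camera, name): "mask" (480x640 bool, what is visible of it) and "rect" ([left, top, right, bottom] in pixels, round what is visible of it).
- arm.pinpoint(camera, name): "location" ([column, row] in pixels: a listed point, or the origin of a listed thing).
The state is a dict: "clock": time; "joint_pos": joint angles; "joint_velocities": joint speeds; "tau": joint torques, N m; "tcp_pos": TCP position; "tool_rot": TCP orientation; "wrist_force": force on the tool from outside, world axes, zero at the start; "torque": the same for the moment, N m; "opening": opening from 0.0 (shut) to 1.0 (fully open); "gripper_force": force on a finger pad.
Only numpy, scipy, OpenCV 4.12 (cv2) and the standard library are available. Lean on these libraries where they do the work, as an engineer would, in place of code of your own. Each camera call takes 0.05 s, during which the arm holds its last target. There are 200 camera calls.

### The job

Stand every pale pressed-flour cake upright in the reader's carriage, one to a pocket, and slide the lamp fader on the hood level with its dark steel pointer; then, pinching the latch tab to free the carriage, move it towards the hood one stop at a time, letting go so that it latches at each of the three reading stops. When all are read, bring the carriage back until it latches at the loading stop, slide the lamp fader back fully to zero and stand all the pale cakes upright on the white tray. Leave the beaker, the brown cake and the loose cup beyond the pile of cups alone.

Things in the scene. Friction and masses are not known exactly. Their poses are not given: they have to be found in the camera images.
- reader: Fixed reader: grey base plate 130 (x) x 430 (y) x 12 mm, with a white hood over its +y end. Origin on the bench, under the middle pocket when the carriage is at the loading stop. +y: the way the carriage slides towards the hood; +x: across the track, away from the robot at yaw 0. Base y -140 to +290 mm; hood y +127 to +288, x -64 to +64, roof top z 102 mm.
- tray: White plastic tray fixed on the bench on the right, 190 mm (x) x 120 mm (y), floor 4 mm thick, rim 4 mm wide rising 4 mm above the floor. Origin on the bench under its middle. It holds the cakes before and after reading; three stand in a row along x, 60 mm apart.
- pocket0 (a point): Centre of the floor of the carriage pocket nearest the hood (moves with it, axes parallel to the reader's), 28 mm above the bench. Three pockets in a row along y, 60 mm apart, each 56 mm (y) x 58 mm (x) inside; dividers and lips 10 mm high. The lips on the x sides have 34 mm openings at mid-pocket: load with the fingers on the x sides. Floor 72 mm wide.
- pocket1 (a point): Centre of the floor of the middle pocket, otherwise as pocket0.
- pocket2 (a point): Centre of the floor of the pocket farthest from the hood, otherwise as pocket0.
- handle (a point): Pinching point of the carriage's handle (axes as reader). Black block 26 mm along y, top 20 mm above this point, back face 12.5 mm to +x. On its -x side the grey latch tab, 20 mm along y, from 16 mm below to 20 mm above: face 21.5 mm to -x when out, 12.5 mm when fully pressed (34 / 25 mm over both). Pinch block and tab together along x to press the tab.
- carriage (a joint): Position of the carriage along its track in m: 0 at the loading stop, growing towards the hood; reading stops at 0.060, 0.120 and 0.180. Friction about 1.5 N. A sprung tooth on the tab locks it in a notch at each stop with up to 1.5 mm play either way; let go within about 4 mm of a stop and the tooth snaps in and centres it.
- tab (a joint): Press of the latch tab in m: 0 out (latched, if at a stop), 0.009 fully in. The carriage is free above about 0.0075. Spring 4 N out, 11 N fully in. Between stops a released tab stays pushed in about 0.007.
- lamp (a joint): Position of the lamp fader in m: 0 is the zero end (towards the handle end of the reader), 0.080 the full end (reader +y). Friction about 1.5 N, stays where it is left.
- lamp_top (a point): Centre of the top of the fader's black grip, which is 28 mm along x, 20 mm along y and 40 mm high and slides along the reader's y on a track on the hood roof. This point is 156 mm above the bench; the track top is 116 mm above the bench and 40 mm wide.
- pointer: Dark steel pointer, 27 mm long, 14 mm wide and 9 mm high, fixed on the hood roof beside the fader track on its +x side, tip towards the track; origin at the tip, axes parallel to the reader's. The fader is set when the middle of its grip is level with the tip along the track (same y in this frame).
- cake0: Pale pressed-flour cake, an upright cylinder about 48 mm in diameter and 35 mm high with a dimple on top, 50 g. Origin at the centre of its underside. Two or three of these cakes are present, on the tray or behind the reader.
- cake1: Pale pressed-flour cake, an upright cylinder about 48 mm in diameter and 35 mm high with a dimple on top, 50 g. Origin at the centre of its underside. Two or three of these cakes are present, on the tray or behind the reader.
- cake2: Pale pressed-flour cake, an upright cylinder about 48 mm in diameter and 35 mm high with a dimple on top, 50 g. Origin at the centre of its underside. Two or three of these cakes are present, on the tray or behind the reader.
- beaker: Bystander: plastic beaker, 80 mm wide, 100 mm high, behind the reader; origin at the centre of its underside. Leave alone.
- brown_cake: Bystander: brown gel cake, 57 mm in diameter, 36 mm high, near the bench's front edge on the right; origin at the centre of its underside. Leave alone.
- cup: Bystander: white plastic cup lying on its side beyond the fixed pile of cups on the right, 91x71x71 mm. Leave alone.
Not all that is in view belongs to the job. What is shaped like the cake0 but pink or purple is not meant.

How it is judged (in metres and radians):
On the way, in this order (a step that is already met when the one before it is completed fails the run):
1. every cake stands in a pocket, carriage latched at the loading stop, lamp fader level with the pointer ((distance between cake0 and pocket0 below 0.014 m or distance between cake0 and pocket1 below 0.014 m or distance between cake0 and pocket2 below 0.014 m) and angle between each of cake0, cake1, cake2's own z axis and vertical below 0.1 rad and (distance between cake1 and pocket0 below 0.014 m or distance between cake1 and pocket1 below 0.014 m or distance between cake1 and pocket2 below 0.014 m) and (distance between cake2 and pocket0 below 0.014 m or distance between cake2 and pocket1 below 0.014 m or distance between cake2 and pocket2 below 0.014 m) and value of joint carriage between -0.004 and 0.004 m and value of joint tab below 0.003 m and y of lamp_top in the frame of pointer between -0.005 and 0.005 m), for 0.3 s.
2. carriage latched at reading stop 1, tab out, lamp fader still at the pointer (value of joint carriage between 0.056 and 0.064 m and value of joint tab below 0.003 m and y of lamp_top in the frame of pointer between -0.006 and 0.006 m), for 0.3 s.
3. carriage latched at reading stop 2, tab out, lamp fader still at the pointer (value of joint carriage between 0.116 and 0.124 m and value of joint tab below 0.003 m and y of lamp_top in the frame of pointer between -0.006 and 0.006 m), for 0.3 s.
4. carriage latched at reading stop 3, tab out, lamp fader still at the pointer (value of joint carriage between 0.176 and 0.184 m and value of joint tab below 0.003 m and y of lamp_top in the frame of pointer between -0.006 and 0.006 m), for 0.3 s.
At the end, for the whole second after the job is handed in: Carriage latched at the loading stop (within 4 mm, tab out), lamp fader within 4 mm of zero, every cake upright and at rest on the floor of the white tray (centre at least 13 mm inside its edge, tilt under 0.1 rad) (x of cake0 in the frame of tray between -0.08 and 0.08 m and y of cake0 in the frame of tray between -0.045 and 0.045 m and z of cake0 in the frame of tray between 0 and 0.008 m and angle between each of cake0, cake1, cake2's own z axis and vertical below 0.1 rad and x of cake1 in the frame of tray between -0.08 and 0.08 m and y of cake1 in the frame of tray between -0.045 and 0.045 m and z of cake1 in the frame of tray between 0 and 0.008 m and x of cake2 in the frame of tray between -0.08 and 0.08 m and y of cake2 in the frame of tray between -0.045 and 0.045 m and z of cake2 in the frame of tray between 0 and 0.008 m and value of joint carriage between -0.004 and 0.004 m and value of joint tab below 0.003 m and value of joint lamp below 0.004 m and linear speed of each of cake0, cake1, cake2 below 0.02 m/s); the robot touches nothing.
It fails at once if the beaker is tipped or shifted more than 4 cm (angle between beaker's own z axis and vertical above 0.5 rad or distance of beaker from where it was at the start of the episode above 0.04 m).
It fails at once if the brown cake is moved more than 4 cm (distance of brown_cake from where it was at the start of the episode above 0.04 m).
It fails at once if the loose cup is moved more than 4 cm (distance of cup from where it was at the start of the episode above 0.04 m).
Of cake0, cake1, cake2 only 2 to 3 are there at a start; the rules pass over those that are not, and their reading is None.
At some moment in a run one of cake0, cake1, cake2 may be knocked a few centimetres aside while the robot is not near it.
Once in a run the grip may slacken for a moment while it holds something.
It also fails if it takes over 210 s, if anything falls off the work surface, if the arm or the gripper's body presses on something with over 40 N, if the wrist force passes 120 N, or if a joint passes its speed limit or range.

## Working session

There is one attempt and no reset: what is moved stays moved. The work goes in short steps, Python scripts to look and compute and a shell command to move; the robot and the scene stay as the last step left them, time stands still between calls to the robot, and variables do not carry over. Pictures are saved under pics/ and viewed, at most 14 in all, crops included, and the job is handed in when it is done.

```bash
mkdir -p pics
cat > h.py <<'E'
import numpy as np,cv2
from scipy.spatial.transform import Rotation as R
from station import arm
def cal(n):
    c=arm.calibration(n);K=np.array([[c['fx'],0,c['cx']],[0,c['fy'],c['cy']],[0,0,1.]])
    r=np.array(c['rotation'],float)
    Rm=r if r.shape==(3,3) else R.from_quat(r,scalar_first=True).as_matrix()
    return K,np.array(c['D'],float),np.array(c['xyz'],float),Rm
def world(n,px,z,c=None):
    K,D,t,Rm=c or cal(n)
    u=cv2.undistortPoints(np.array([[px]],float),K,D)[0,0]
    d=Rm@np.array([u[0],-u[1],-1.]);return t+d*(z-t[2])/d[2]
def pix(n,p,c=None):
    K,D,t,Rm=c or cal(n)
    q=Rm.T@(np.array(p,float)-t);q=q*[1,-1,-1]
    return cv2.projectPoints(q[None],np.zeros(3),np.zeros(3),K,D)[0][0,0]
def snap(n,f):
    im=arm.grab_frame(n);cv2.imwrite('pics/'+f,im[:,:,::-1]);return im
E
python3 - <<'E'
from h import *
for n in('top','side'):
    snap(n,n+'0.png'); K,D,t,Rm=cal(n); print(n,t.round(),Rm.round(2).tolist(),K[0,0])
    for o,z in(('reader',0),('tray',0),('pocket0',28),('pocket1',28),('pocket2',28),('handle',50),('lamp_top',156),('pointer',110),('cake0',4),('beaker',0),('brown_cake',0),('cup',0)):
        for d in arm.pinpoint(n,o)[:5]:
            print(o,np.round(d['location']),round(d['conf'],2),world(n,d['location'],z).round().tolist())
print(arm.observe())
E
```

```text
top [ 323.   -4. 1264.] [[0.1, 0.97, -0.2], [-0.99, 0.1, -0.02], [-0.0, 0.2, 0.98]] 499.67625191323134
reader [238. 275.] 0.75 [475.0, 194.0, 0.0]
reader [261. 272.] 0.73 [488.0, 138.0, 0.0]
tray [469. 291.] 0.88 [495.0, -393.0, 0.0]
pocket0 [288. 270.] 0.97 [495.0, 68.0, 28.0]
pocket0 [261. 273.] 0.81 [481.0, 134.0, 28.0]
pocket0 [236. 272.] 0.7 [478.0, 197.0, 28.0]
pocket1 [288. 270.] 0.97 [495.0, 68.0, 28.0]
pocket1 [261. 273.] 0.81 [481.0, 134.0, 28.0]
pocket1 [236. 272.] 0.7 [478.0, 197.0, 28.0]
pocket2 [288. 270.] 0.97 [495.0, 68.0, 28.0]
pocket2 [261. 273.] 0.81 [481.0, 134.0, 28.0]
pocket2 [236. 272.] 0.7 [478.0, 197.0, 28.0]
handle [310. 270.] 0.73 [499.0, 12.0, 50.0]
handle [262. 275.] 0.62 [475.0, 130.0, 50.0]
lamp_top [174. 260.] 0.56 [475.0, 319.0, 156.0]
pointer [162. 252.] 0.52 [497.0, 362.0, 110.0]
cake0 [463. 346.] 0.93 [356.0, -382.0, 4.0]
cake0 [384. 350.] 0.79 [326.0, -189.0, 4.0]
cake0 [470. 311.] 0.72 [443.0, -395.0, 4.0]
beaker [225. 164.] 0.89 [765.0, 267.0, 0.0]
beaker [161. 253.] 0.28 [510.0, 399.0, 0.0]
brown_cake [421. 350.] 0.9 [336.0, -279.0, 0.0]
brown_
[... 1244 characters left out ...]
2322, -0.04860111,  1.53247632,  0.02407745,
        1.14095647, -0.08229543]), 'joint_velocities': array([ 8.62912665e-05,  9.15897192e-04,  3.70846083e-04, -2.11240014e-03,
        7.39989477e-04,  2.45925226e-03,  4.87783814e-04]), 'tau': array([ 1.98836751e-04, -5.07837224e+01, -8.05937871e-02, -2.36457002e+01,
       -6.13085716e-02,  3.12381552e-02,  8.52354560e-06]), 'tcp_pos': array([ 266.52138426, -620.19982888,  230.56722851]), 'tool_rot': array([5.10911981e-05, 9.79486425e-01, 2.01510147e-01, 4.42445600e-05]), 'wrist_force': array([ 0.66315088,  0.26969814, -0.05014199]), 'torque': array([ 0.01719353, -0.01865588, -0.03271975]), 'gripper_force': 0.0, 'opening': 0.9971961111043995}
```

View pics/top0.png

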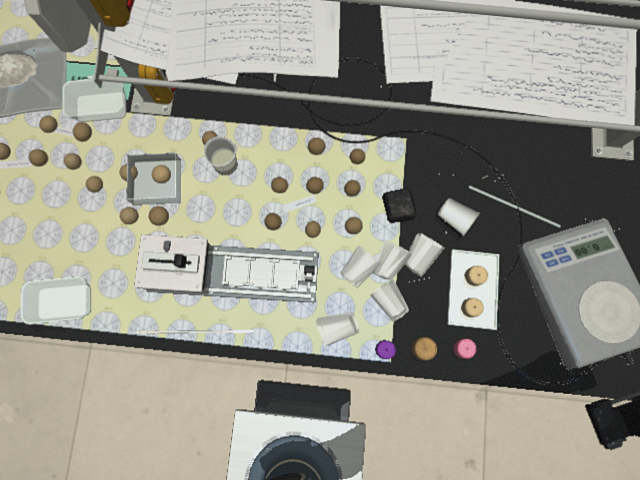

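View pics/side0.png

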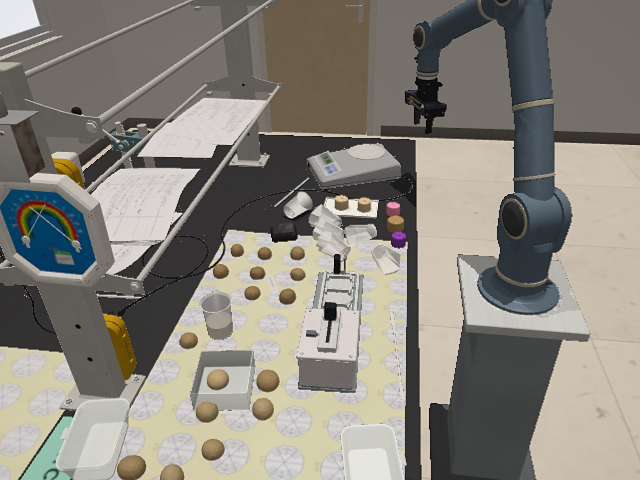

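The tray (473,290) holds two pale cakes, at (476,275) and (473,307). The look-alikes are purple (386,349), brown (425,349) and pink (465,349). I'll enlarge the tray and the area behind the reader to look for a third pale cake.

Run:
```python
import cv2,numpy as np
a=cv2.imread('pics/top0.png');s=cv2.imread('pics/side0.png')
A=cv2.resize(a[110:370,0:420],(800,495),interpolation=cv2.INTER_CUBIC)[:,:]
c1=cv2.resize(a[110:240,100:370],(540,260),interpolation=cv2.INTER_CUBIC)
c2=cv2.resize(a[240:370,370:500],(260,260),interpolation=cv2.INTER_CUBIC)
c3=cv2.resize(s[260:390,290:425],(270,260),interpolation=cv2.INTER_CUBIC)
c4=cv2.resize(s[190:320,160:425],(530,260),interpolation=cv2.INTER_CUBIC)
cv2.imwrite('pics/crop1.png',np.vstack([np.hstack([c1,c2]),np.hstack([c3,c4])]))
```

```text
(no output)
```

View pics/crop1.png

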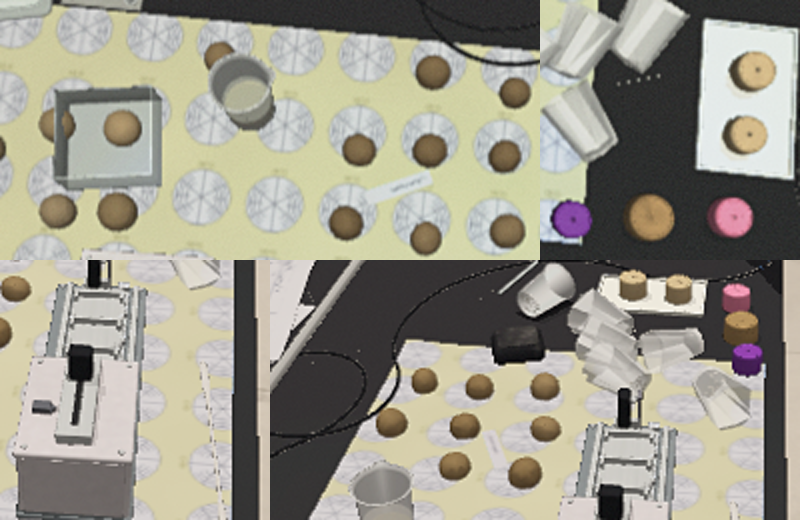

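Run:
```python
from h import *
im=arm.grab_frame('top')
for d in arm.cut_out('top','reader')[:1]+arm.cut_out('top','tray')[:1]:
    m=d['mask'].astype(np.uint8); print(d['rect'],d['conf'])
    r=cv2.minAreaRect(cv2.findContours(m,0,2)[0][0]); b=cv2.boxPoints(r); print([world('top',p,5).round().tolist() for p in b])
for d in arm.cut_out('top','cake0')[:5]:
    ys,xs=np.nonzero(d['mask']); p=(xs.mean(),ys.mean()); print('cake',p,d['conf'],world('top',p,25).round(),im[d['mask']].mean(0))
for p in((476,275),(473,307)):print(world('top',p,39))
```

```text
[133.6, 234.2, 319.8, 299.4] 0.64
[[408.0, 450.0, 5.0], [555.0, 466.0, 5.0], [571.0, -3.0, 5.0], [425.0, -8.0, 5.0]]
[445.5, 252.0, 497.7, 330.7] 0.88
[[402.0, -339.0, 5.0], [597.0, -342.0, 5.0], [602.0, -468.0, 5.0], [407.0, -461.0, 5.0]]
cake (np.float64(476.08356545961004), np.float64(274.43454038997214)) 0.91 [ 534. -401.   25.] [178.84122563 159.34261838 121.01949861]
cake (np.float64(472.5), np.float64(307.0982658959538)) 0.79 [ 452. -395.   25.] [178.85260116 158.93641618 120.44797688]
cake (np.float64(385.185534591195), np.float64(348.94025157232704)) 0.76 [ 329. -188.   25.] [120.06918239  68.22955975 146.99371069]
[ 530.12739104 -396.28158006   39.        ]
[ 450.6701504  -391.89108046   39.        ]
```

Only two pale cakes are present, both on the tray. The purple and pink ones don't match, the brown one is a bystander, and the objects behind the reader are brown balls. I'll move above the tray with the fingers closing along the reader's x.

```bash
python3 -m handwheel '[[1,[0.22,0.22,0.05],[0,0,1.2]],[1,[0.22,0.22,0.05],[0,0,1.2]],[1,[0.22,0.22,0.05],[0,0,1.2]],[1,[0.22,0.22,0.05],[0,0,1.2]],[1,[0.22,0.22,0.05],[0,0,1.2]],[1,[0.22,0.22,0.05],[0,0,1.2]],[1,[0.22,0.22,0.05],[0,0,1.2]],[0.47,[0.22,0.22,0.05],[0,0,1.2]]]'
cat >> h.py <<'E'
def st():
    o=arm.observe();Rm=R.from_quat(o['tool_rot'],scalar_first=True).as_matrix()
    print('t',round(o['clock'],2),'tcp',o['tcp_pos'].round(1),'yaxis deg',round(np.degrees(np.arctan2(Rm[1,1],Rm[0,1])),1),'z',Rm[:,2].round(3),'open',round(o['opening'],3),'F',o['wrist_force'].round(1),'g',round(o['gripper_force'],1))
def masks(n,o,z,k=4):
    for d in arm.cut_out(n,o)[:k]:
        ys,xs=np.nonzero(d['mask']);c=(d['rect'][0]+d['rect'][2])/2,(d['rect'][1]+d['rect'][3])/2
        print(o,round(d['conf'],2),'cen',round(xs.mean()),round(ys.mean()),len(xs),world(n,(xs.mean(),ys.mean()),z).round(1),IM[d['mask']].mean(0).round())
def pins(n,o,z,k=4):
    for d in arm.pinpoint(n,o)[:k]: print(o,round(d['conf'],2),np.round(d['location']),world(n,d['location'],z).round(1))
IM=None
E
python3 - <<'E'
import h;from h import *
st();h.IM=snap('wrist','w1.png');print(cal('wrist')[2],cal('wrist')[3].round(2).tolist())
masks('wrist','cake0',32);pins('wrist','cake0',4);pins('wrist','tray',0)
masks('top','cake0',25)
E
```

```text
clock: 2.5
tcp_pos: [486.5, -400.2, 280.6]
tool_rot: [-0.0, 0.695, 0.719, 0.0]
wrist_force: [0.7, -0.2, -0.5]
opening: 0.95
gripper_force: 0.0
t 2.5 tcp [ 486.5 -400.2  280.6] yaxis deg 1.9 z [ 0.  0. -1.] open 0.95 F [ 0.7 -0.2 -0.5] g 0.0
[ 484.07133606 -334.69550719  434.42540896] [[1.0, -0.03, -0.01], [0.03, 0.97, 0.24], [-0.0, -0.24, 0.97]]
cake0 0.9 cen 370 216 1817 [ 532.6 -401.5   32. ] [143. 124.  92.]
cake0 0.71 cen 203 191 1795 [ 356.8 -381.1   32. ] [216. 127. 150.]
cake0 0.71 cen 179 11 1109 [ 338.5 -207.4   32. ] [106.  56. 121.]
cake0 0.59 cen 296 207 1652 [ 454.1 -394.8   32. ] [135. 118.  90.]
cake0 0.87 [209. 186.] [ 355.  -378.6    4. ]
cake0 0.76 [367. 213.] [ 532.  -402.5    4. ]
cake0 0.75 [297. 210.] [ 453.7 -401.5    4. ]
cake0 0.67 [183.   4.] [ 332.4 -192.     4. ]
tray 0.59 [340. 216.] [ 502.  -407.8    0. ]
cake0 0.91 cen 476 274 359 [ 533.9 -400.9   25. ] [53. 50. 49.]
cake0 0.79 cen 472 307 346 [ 451.8 -395.1   25. ] [51. 51. 50.]
cake0 0.76 cen 385 349 318 [ 328.9 -188.2   25. ] [165. 162. 155.]
```

View pics/w1.png

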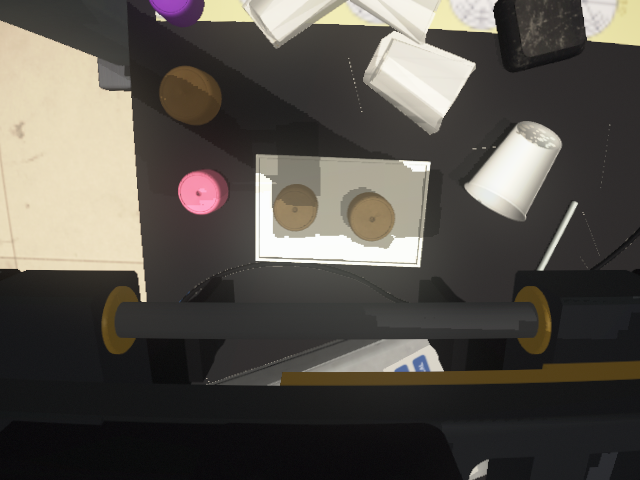

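The wrist view confirms the two pale cakes, at (370,216) → (532,-401) and (296,207) → (454,-396). The pink one at (203,191) is not wanted. I'll take the far cake first with a partial opening.

```bash
python3 -m handwheel '[[0.5,[0.046,-0.001,-0.06],[0,0,0]],[0.5,[0.046,-0.001,-0.12],[0,0,0]],[0.5,[0.046,-0.001,-0.18],[0,0,0]],[0.5,[0.046,-0.001,-0.22],[0,0,0]],[0.5,[0.046,-0.001,-0.245],[0,0,0]],[0.5,[0.046,-0.001,-0.262],[0,0,0]],[0.5,[0.046,-0.001,-0.262],[0,0,0]],[-1,[0.046,-0.001,-0.262],[0,0,0]],[-1,[0.046,-0.001,-0.262],[0,0,0]],[-1,[0.046,-0.001,-0.262],[0,0,0]],[-1,[0.046,-0.001,-0.262],[0,0,0]]]'; python3 -c "
from h import *;st()"
```

```text
clock: 4.12
tcp_pos: [533.2, -401.7, 19.9]
tool_rot: [0.001, 0.695, 0.719, 0.0]
wrist_force: [-0.6, 0.4, 5.6]
opening: 0.534
gripper_force: 30.0
t 4.12 tcp [ 533.2 -401.7   19.9] yaxis deg 2.0 z [ 0.002 -0.001 -1.   ] open 0.534 F [-0.6  0.4  5.6] g 30.0
```

```bash
python3 -m handwheel '[[-1,[0,0,0.05],[0,0,0]],[-1,[0,0,0.11],[0,0,0]],[-1,[0,0.03,0.16],[0,0,0]],[-1,[-0.01,0.08,0.19],[0,0,0]],[-1,[-0.02,0.14,0.21],[0,0,0]],[-1,[-0.02,0.2,0.23],[0,0,0]],[-1,[-0.03,0.26,0.25],[0,0,0]],[-1,[-0.03,0.32,0.25],[0,0,0]],[-1,[-0.04,0.38,0.25],[0,0,0]],[-1,[-0.045,0.44,0.25],[0,0,0]],[-1,[-0.045,0.5,0.25],[0,0,0]],[-1,[-0.045,0.5,0.25],[0,0,0]],[-1,[-0.045,0.5,0.25],[0,0,0]]]'
python3 - <<'E'
import h;from h import *
st();h.IM=snap('wrist','w2.png')
for o,z in(('reader',0),('pocket0',28),('handle',50),('lamp_top',156),('pointer',106)):pins('wrist',o,z)
E
```

```text
clock: 5.75
tcp_pos: [487.3, 98.2, 268.3]
tool_rot: [0.0, 0.695, 0.719, -0.001]
wrist_force: [-0.0, -0.3, -1.1]
opening: 0.535
gripper_force: 30.0
t 5.75 tcp [487.3  98.2 268.3] yaxis deg 2.0 z [-0.001 -0.001 -1.   ] open 0.535 F [-0.  -0.3 -1.1] g 30.0
reader 0.88 [323. 176.] [483.1 134.1   0. ]
pocket0 0.97 [326. 241.] [488.5  69.5  28. ]
pocket0 0.84 [327. 119.] [485.1 191.3  28. ]
pocket0 0.78 [327. 177.] [486.7 135.2  28. ]
lamp_top 0.2 [322. 178.] [483.3 143.6 156. ]
```

View pics/w2.png

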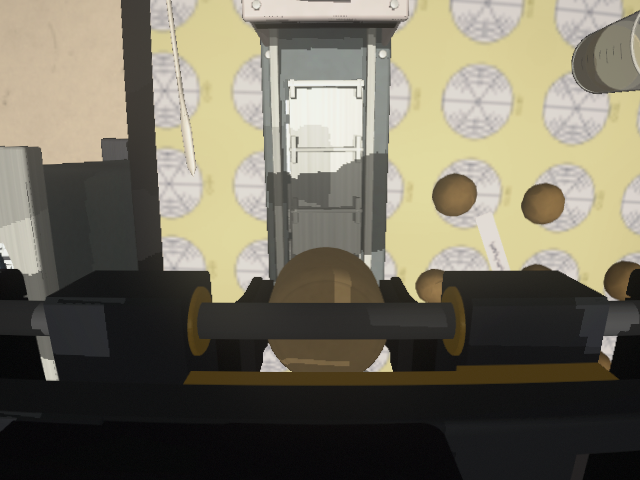

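The wrist view shows the empty carriage, with pocket centres near (326,119), (327,177) and (326,241), and the cake held at (325,310). I'll check these against the divider lines.

Run:
```python
from h import *
for p in((326,83),(326,149),(326,210)):print(world('wrist',p,38).round(1))
for a,b,r in((290,364,95),(290,364,140)):print(world('wrist',(a,r),38).round(1),world('wrist',(b,r),38).round(1))
g=cv2.cvtColor(cv2.imread('pics/w2.png'),6)
for r in (70,130,220):print(world('wrist',(268-(r-130)*0.02,r),12).round(1),world('wrist',(390,r),12).round(1))
```

```text
[483.1 224.2  38. ]
[485.1 163.7  38. ]
[487.1 104.2  38. ]
[449.6 212.4  38. ] [519.3 214.7  38. ]
[450.2 171.   38. ] [521.4 173.4  38. ]
[426.1 239.1  12. ] [546.2 243.1  12. ]
[425.2 180.9  12. ] [550.  185.1  12. ]
[423.2  87.2  12. ] [556.4  91.7  12. ]
```

```bash
python3 -m handwheel '[[-1,[-0.0015,0.036,-0.04],[0,0,0]],[-1,[-0.0015,0.036,-0.1],[0,0,0]],[-1,[-0.0015,0.036,-0.15],[0,0,0]],[-1,[-0.0015,0.036,-0.18],[0,0,0]],[-1,[-0.0015,0.036,-0.2],[0,0,0]],[-1,[-0.0015,0.036,-0.212],[0,0,0]],[-1,[-0.0015,0.036,-0.222],[0,0,0]],[-1,[-0.0015,0.036,-0.222],[0,0,0]]]'; python3 -c "
from h import *;st()"
```

```text
clock: 7.05
tcp_pos: [486.0, 134.6, 46.4]
tool_rot: [-0.0, 0.695, 0.719, -0.0]
wrist_force: [-0.2, 0.3, -1.1]
opening: 0.533
gripper_force: 30.0
t 7.05 tcp [486.  134.6  46.4] yaxis deg 2.0 z [-0. -0. -1.] open 0.533 F [-0.2  0.3 -1.1] g 30.0
```

```bash
python3 -m handwheel '[[-1,[0,0,-0.002],[0,0,0]],[-1,[0,0,-0.002],[0,0,0]],[0.5,[0,0,-0.002],[0,0,0]],[0.8,[0,0,-0.002],[0,0,0]],[0.8,[0,0,-0.002],[0,0,0]],[0.8,[0,0,0.04],[0,0,0]],[0.8,[0,0,0.1],[0,0,0]],[0.8,[0,-0.03,0.15],[0,0,0]],[0.8,[0,-0.06,0.2],[0,0,0]],[0.8,[0,-0.06,0.22],[0,0,0]],[0.8,[0,-0.06,0.22],[0,0,0]]]'
python3 - <<'E'
import h;from h import *
st();h.IM=arm.grab_frame('wrist');pins('wrist','pocket0',28);masks('wrist','cake0',48)
h.IM=arm.grab_frame('top');masks('top','cake0',25)
E
```

```text
clock: 8.43
tcp_pos: [486.8, 74.8, 268.1]
tool_rot: [0.001, 0.695, 0.719, 0.001]
wrist_force: [-0.3, -0.2, -0.4]
opening: 0.904
gripper_force: 0.0
t 8.43 tcp [486.8  74.8 268.1] yaxis deg 2.0 z [ 0.004 -0.    -1.   ] open 0.904 F [-0.3 -0.2 -0.4] g 0.0
pocket0 0.76 [328. 220.] [487.1  70.4  28. ]
pocket0 0.63 [327.  92.] [481.2 194.   28. ]
cake0 0.56 cen 326 157 2114 [482.6 133.5  48. ] [163. 138.  97.]
cake0 0.88 cen 465 348 341 [ 351.3 -380.    25. ] [205. 131. 154.]
cake0 0.86 cen 385 349 311 [ 329.2 -187.2   25. ] [129.  74. 158.]
cake0 0.61 cen 472 307 359 [ 452.3 -394.2   25. ] [187. 169. 129.]
cake0 0.6 cen 245 271 751 [482.2 175.6  25. ] [211. 214. 209.]
```

```bash
python3 -m handwheel '[[0.5,[0,-0.06,0],[0,0,0]],[0.5,[0,-0.12,0],[0,0,0]],[0.5,[-0.01,-0.18,0],[0,0,0]],[0.5,[-0.01,-0.24,0],[0,0,0]],[0.5,[-0.02,-0.3,0],[0,0,0]],[0.5,[-0.03,-0.36,0],[0,0,0]],[0.5,[-0.033,-0.42,-0.02],[0,0,0]],[0.5,[-0.033,-0.47,-0.06],[0,0,0]],[0.5,[-0.033,-0.47,-0.06],[0,0,0]],[0.5,[-0.033,-0.47,-0.06],[0,0,0]]]'
python3 - <<'E'
import h;from h import *
st();h.IM=arm.grab_frame('wrist');masks('wrist','cake0',32);pins('wrist','tray',0)
E
```

```text
clock: 9.93
tcp_pos: [453.4, -393.8, 205.6]
tool_rot: [-0.001, 0.694, 0.72, 0.001]
wrist_force: [0.7, 0.2, 0.8]
opening: 0.753
gripper_force: 0.0
t 9.93 tcp [ 453.4 -393.8  205.6] yaxis deg 2.1 z [-0.001  0.002 -1.   ] open 0.753 F [0.7 0.2 0.8] g 0.0
cake0 0.92 cen 214 209 2666 [ 357.2 -380.6   32. ] [210. 120. 142.]
cake0 0.56 cen 326 229 2462 [ 454.7 -394.5   32. ] [125. 108.  81.]
cake0 0.56 cen 189 3 260 [ 340.7 -218.6   32. ] [63. 41. 68.]
tray 0.86 [377. 234.] [ 503.6 -404.7    0. ]
```

```bash
python3 -m handwheel '[[0.5,[0.001,-0.001,-0.06],[0,0,0]],[0.5,[0.001,-0.001,-0.12],[0,0,0]],[0.5,[0.001,-0.001,-0.155],[0,0,0]],[0.5,[0.001,-0.001,-0.175],[0,0,0]],[0.5,[0.001,-0.001,-0.187],[0,0,0]],[0.5,[0.001,-0.001,-0.187],[0,0,0]],[-1,[0.001,-0.001,-0.187],[0,0,0]],[-1,[0.001,-0.001,-0.187],[0,0,0]],[-1,[0.001,-0.001,-0.187],[0,0,0]],[-1,[0.001,-0.001,-0.187],[0,0,0]]]'; python3 -c "
from h import *;st()"
```

```text
clock: 11.32
tcp_pos: [454.4, -396.6, 20.4]
tool_rot: [0.001, 0.695, 0.719, 0.0]
wrist_force: [-0.6, 0.2, 4.7]
opening: 0.515
gripper_force: 30.0
t 11.32 tcp [ 454.4 -396.6   20.4] yaxis deg 2.0 z [ 0.001 -0.001 -1.   ] open 0.515 F [-0.6  0.2  4.7] g 30.0
```

```bash
python3 -m handwheel '[[-1,[0,0,0.05],[0,0,0]],[-1,[0,0,0.11],[0,0,0]],[-1,[0,0.03,0.16],[0,0,0]],[-1,[0,0.08,0.19],[0,0,0]],[-1,[0.01,0.14,0.21],[0,0,0]],[-1,[0.01,0.2,0.23],[0,0,0]],[-1,[0.02,0.26,0.25],[0,0,0]],[-1,[0.02,0.32,0.25],[0,0,0]],[-1,[0.03,0.38,0.25],[0,0,0]],[-1,[0.03,0.44,0.25],[0,0,0]],[-1,[0.03,0.5,0.25],[0,0,0]],[-1,[0.03,0.53,0.25],[0,0,0]],[-1,[0.03,0.53,0.25],[0,0,0]],[-1,[0.03,0.53,0.25],[0,0,0]]]'
python3 - <<'E'
import h;from h import *
st();h.IM=snap('wrist','w3.png');pins('wrist','pocket0',28);masks('wrist','cake0',48)
for o,z in(('lamp_top',156),('pointer',106)):pins('wrist',o,z)
E
```

```text
clock: 13.08
tcp_pos: [483.9, 132.7, 269.2]
tool_rot: [0.0, 0.695, 0.719, -0.001]
wrist_force: [-0.4, -0.0, -0.5]
opening: 0.514
gripper_force: 29.9
t 13.07 tcp [483.9 132.7 269.2] yaxis deg 1.9 z [-0.001 -0.001 -1.   ] open 0.514 F [-0.4 -0.  -0.5] g 29.9
pocket0 0.91 [330. 153.] [485.8 194.3  28. ]
cake0 0.77 cen 329 217 2153 [486.7 133.2  48. ] [115.  99.  72.]
cake0 0.75 cen 326 304 7527 [486.4  41.5  48. ] [93. 79. 56.]
cake0 0.22 cen 328 171 7116 [484.  177.2  48. ] [174. 173. 164.]
```

View pics/w3.png

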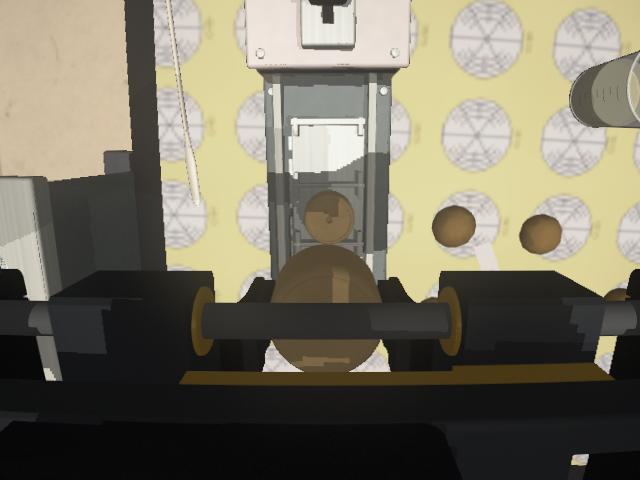

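The first cake (329,217) sits in the middle pocket, and the second is held and heading for pocket 0 (330,153).

```bash
python3 -m handwheel '[[-1,[0,0.06,-0.02],[0,0,0]],[-1,[0,0.06,-0.08],[0,0,0]],[-1,[0,0.06,-0.14],[0,0,0]],[-1,[0,0.06,-0.18],[0,0,0]],[-1,[0,0.06,-0.2],[0,0,0]],[-1,[0,0.06,-0.212],[0,0,0]],[-1,[0,0.06,-0.222],[0,0,0]],[-1,[0,0.06,-0.2245],[0,0,0]],[-1,[0,0.06,-0.2245],[0,0,0]]]'; python3 -c "
from h import *;st()"
```

```text
clock: 14.45
tcp_pos: [484.4, 193.9, 45.6]
tool_rot: [0.0, 0.695, 0.719, 0.0]
wrist_force: [-0.1, 1.1, 0.3]
opening: 0.515
gripper_force: 29.9
t 14.45 tcp [484.4 193.9  45.6] yaxis deg 2.0 z [ 0.001  0.    -1.   ] open 0.515 F [-0.1  1.1  0.3] g 29.9
```

```bash
python3 -m handwheel '[[0.5,[0,0,-0.001],[0,0,0]],[0.8,[0,0,-0.001],[0,0,0]],[0.8,[0,0,-0.001],[0,0,0]],[0.8,[0,0,0.04],[0,0,0]],[0.8,[0,0,0.1],[0,0,0]],[0.8,[0,0,0.16],[0,0,0]],[0.8,[0,0.03,0.22],[0,0,0]],[0.8,[0,0.06,0.25],[0,0,0]],[0.8,[0,0.06,0.25],[0,0,0]],[0.8,[0,0.06,0.25],[0,0,0]]]'
python3 - <<'E'
import h;from h import *
st();h.IM=snap('wrist','w4.png');pins('wrist','pocket0',28);masks('wrist','cake0',48)
for o,z in(('lamp_top',156),('pointer',106)):pins('wrist',o,z)
masks('wrist','pointer',106);masks('wrist','lamp_top',146)
E
```

```text
clock: 15.7
tcp_pos: [483.6, 252.8, 294.1]
tool_rot: [0.0, 0.695, 0.719, -0.001]
wrist_force: [-0.7, -0.6, -0.5]
opening: 0.898
gripper_force: 0.0
t 15.7 tcp [483.6 252.8 294.1] yaxis deg 2.0 z [-0.001 -0.002 -1.   ] open 0.898 F [-0.7 -0.6 -0.5] g 0.0
pocket0 0.81 [325. 357.] [487.7  73.5  28. ]
cake0 0.78 cen 326 266 1773 [484.3 194.8  48. ] [99. 84. 60.]
cake0 0.56 cen 325 310 373 [485.  144.6  48. ] [100.  87.  65.]
lamp_top 0.88 [321. 162.] [477.5 308.9 156. ]
pointer 0.7 [349. 106.] [499.5 354.2 106. ]
pointer 0.78 cen 368 106 515 [515.5 355.8 106. ] [104. 102. 100.]
lamp_top 0.89 cen 323 160 966 [479.  310.7 146. ] [62. 60. 57.]
```

View pics/w4.png

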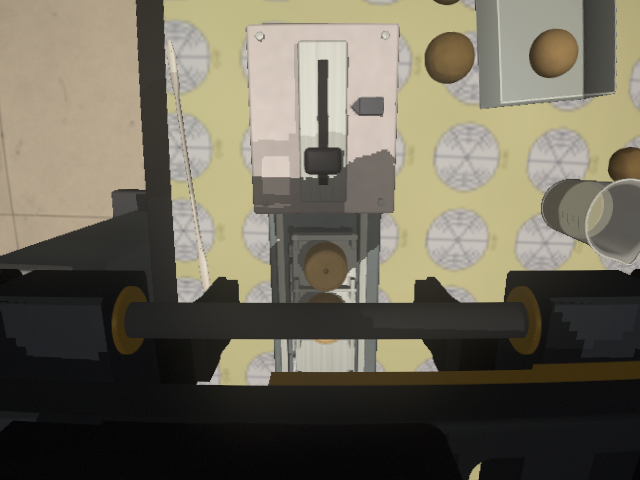

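Both cakes are in pockets 0 and 1, at (326,266) and (325,310). The fader grip is at (321,162), and the pointer tip at (351,106) is about 44 mm further along. I'll pinch the fader.

```bash
python3 -m handwheel '[[1,[-0.005,0.03,0],[0,0,0]],[1,[-0.005,0.056,-0.03],[0,0,0]],[1,[-0.005,0.056,-0.08],[0,0,0]],[1,[-0.005,0.056,-0.12],[0,0,0]],[1,[-0.005,0.056,-0.145],[0,0,0]],[1,[-0.005,0.056,-0.161],[0,0,0]],[1,[-0.005,0.056,-0.161],[0,0,0]],[-1,[-0.005,0.056,-0.161],[0,0,0]],[-1,[-0.005,0.056,-0.161],[0,0,0]],[-1,[-0.005,0.056,-0.161],[0,0,0]],[-1,[-0.005,0.056,-0.161],[0,0,0]],[-1,[-0.005,0.056,-0.161],[0,0,0]]]'; python3 -c "
from h import *;st()"
```

```text
clock: 17.55
tcp_pos: [479.1, 309.8, 134.2]
tool_rot: [0.0, 0.695, 0.719, 0.0]
wrist_force: [0.4, -0.6, 0.4]
opening: 0.517
gripper_force: 0.0
t 17.55 tcp [479.1 309.8 134.2] yaxis deg 2.0 z [ 0.  0. -1.] open 0.517 F [ 0.4 -0.6  0.4] g 0.0
```

Still closing, so I'll give it more time, then slide.

```bash
python3 -m handwheel '[[-1,[0,0,0],[0,0,0]],[-1,[0,0,0],[0,0,0]],[-1,[0,0,0],[0,0,0]],[-1,[0,0,0],[0,0,0]],[-1,[-0.0003,0.01,0],[0,0,0]],[-1,[-0.0007,0.02,0],[0,0,0]],[-1,[-0.001,0.03,0],[0,0,0]],[-1,[-0.0013,0.04,0],[0,0,0]],[-1,[-0.0015,0.0445,0],[0,0,0]],[-1,[-0.0015,0.0445,0],[0,0,0]],[-1,[-0.0015,0.0445,0],[0,0,0]]]'; python3 -c "
from h import *;st()"
```

```text
clock: 18.92
tcp_pos: [477.1, 355.1, 134.1]
tool_rot: [-0.001, 0.694, 0.72, 0.0]
wrist_force: [-3.3, 0.7, 1.1]
opening: 0.321
gripper_force: 30.0
t 18.93 tcp [477.1 355.1 134.1] yaxis deg 2.0 z [-0.     0.002 -1.   ] open 0.321 F [-3.3  0.7  1.1] g 30.0
```

```bash
python3 -m handwheel '[[0.3,[0,0,0],[0,0,0]],[1,[0,0,0],[0,0,0]],[1,[0,0,0],[0,0,0]],[1,[0,0,0.05],[0,0,0]],[1,[0,0,0.1],[0,0,0]],[1,[0.005,-0.03,0.15],[0,0,0]],[1,[0.005,-0.065,0.16],[0,0,0]],[1,[0.005,-0.065,0.16],[0,0,0]],[1,[0.005,-0.065,0.16],[0,0,0]]]'
python3 - <<'E'
import h;from h import *
st();h.IM=snap('wrist','w5.png')
cv2.imwrite('pics/w5c.png',cv2.resize(h.IM[80:260,220:440,::-1],(733,600),interpolation=2))
for o,z in(('lamp_top',156),('pointer',106)):pins('wrist',o,z)
masks('wrist','pointer',106);masks('wrist','lamp_top',146);masks('wrist','cake0',48);print(cal('wrist')[2])
E
```

```text
clock: 20.05
tcp_pos: [482.3, 289.5, 293.8]
tool_rot: [-0.0, 0.695, 0.719, -0.0]
wrist_force: [-0.4, -0.7, -0.5]
opening: 0.997
gripper_force: 0.0
t 20.05 tcp [482.3 289.5 293.8] yaxis deg 2.0 z [-0.  0. -1.] open 0.997 F [-0.4 -0.7 -0.5] g 0.0
lamp_top 0.67 [320. 148.] [474.8 356.8 156. ]
pointer 0.92 [348. 150.] [497.9 356.1 106. ]
pointer 0.72 cen 367 151 465 [514.4 356.2 106. ] [94. 92. 90.]
lamp_top 0.85 cen 322 149 986 [476.1 356.3 146. ] [66. 63. 60.]
lamp_top 0.69 cen 322 190 32983 [477.5 325.2 146. ] [143. 137. 129.]
cake0 0.72 cen 325 354 1162 [486.5 127.4  48. ] [183. 153. 104.]
cake0 0.67 cen 326 290 999 [484.6 206.2  48. ] [95. 80. 57.]
[479.79428644 355.66707792 447.47427709]
```

View pics/w5c.png

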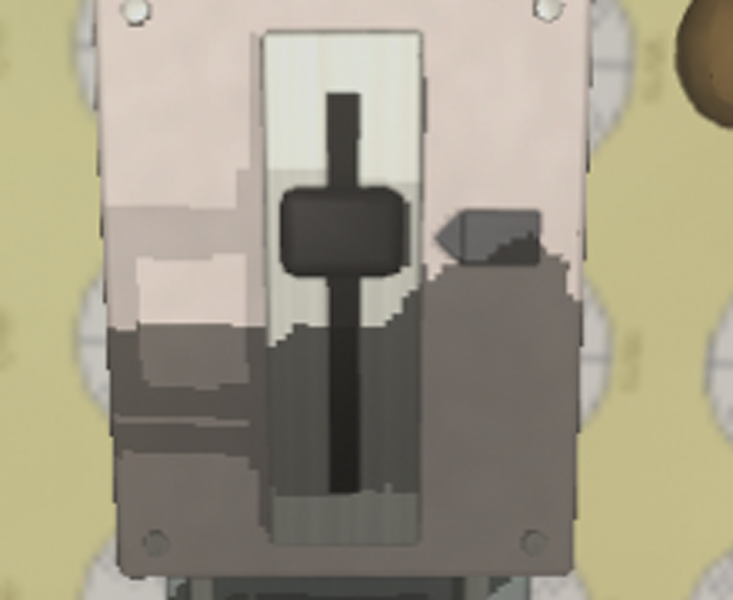

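The fader is level with the pointer: in the crop the grip centre is at row 231 and the tip at 237, about 1.5 mm apart. Next is the handle.

```bash
python3 -m handwheel '[[1,[0,-0.06,0],[0,0,0]],[1,[0,-0.12,0],[0,0,0]],[1,[0,-0.18,0],[0,0,0]],[1,[0,-0.24,0],[0,0,0]],[1,[0.005,-0.3,0],[0,0,0]],[1,[0.01,-0.33,0],[0,0,0]],[1,[0.01,-0.33,0],[0,0,0]],[1,[0.01,-0.33,0],[0,0,0]]]'
python3 - <<'E'
import h;from h import *
st();h.IM=snap('wrist','w6.png')
A=[];b=[]
arm.grab_frame('side');arm.grab_frame('top')
for n in('wrist','side','top'):
    K,D,t,Rm=c=cal(n)
    for d in arm.pinpoint(n,'handle')[:2]:
        print(n,d['location'],d['conf'],[world(n,d['location'],z,c).round(1).tolist() for z in(40,60,80)])
h.IM=arm.grab_frame('wrist');masks('wrist','handle',70,2);masks('wrist','cake0',48);pins('wrist','pocket0',28)
E
```

```text
clock: 21.35
tcp_pos: [492.5, -39.1, 294.0]
tool_rot: [-0.0, 0.694, 0.72, 0.0]
wrist_force: [0.4, 0.9, -0.2]
opening: 1.004
gripper_force: 0.0
t 21.35 tcp [492.5 -39.1 294. ] yaxis deg 2.1 z [-0.     0.001 -1.   ] open 1.004 F [ 0.4  0.9 -0.2] g 0.0
wrist [331.6, 162.3] 0.96 [[496.0, 14.1, 40.0], [495.7, 14.7, 60.0], [495.4, 15.3, 80.0]]
side [339.7, 263.4] 0.83 [[494.9, -8.7, 40.0], [491.6, 19.1, 60.0], [488.3, 46.9, 80.0]]
top [311.5, 268.9] 0.79 [[503.2, 9.5, 40.0], [500.3, 9.3, 60.0], [497.3, 9.0, 80.0]]
handle 0.68 cen 326 94 8612 [488.2  75.7  70. ] [186. 185. 174.]
cake0 0.94 cen 326 34 2618 [486.3 133.5  48. ] [172. 146. 102.]
cake0 0.56 cen 326 94 8782 [488.   78.6  48. ] [185. 184. 173.]
pocket0 0.89 [325. 103.] [486.8  72.4  28. ]
```

View pics/w6.png

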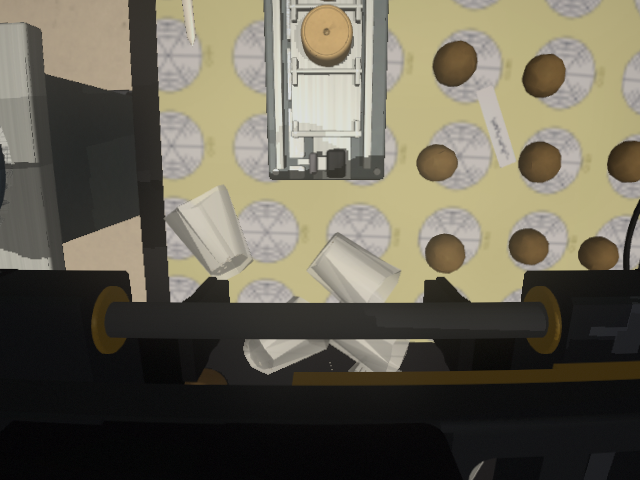

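The wrist view shows the black handle block at (336,163), with the grey latch tab to its left at about (313,161).

Run:
```python
from h import *
for z in(60,77,90):print(z,[world('wrist',p,z).round(1)[:2].tolist() for p in((308,162),(318,162),(327,162),(347,162),(337,150),(337,177))])
im=cv2.imread('pics/w6.png');cv2.imwrite('pics/w6c.png',cv2.resize(im[130:200,260:400],(800,400),interpolation=2))
s=arm.grab_frame('side')[:,:,::-1]
cv2.imwrite('pics/s6c.png',cv2.resize(s[235:335,290:400],(600,545),interpolation=2))
```

```text
60 [[472.6, 12.5], [482.5, 12.8], [491.3, 13.2], [510.9, 13.9], [500.6, 25.0], [501.7, -1.1]]
77 [[473.4, 13.1], [482.8, 13.4], [491.2, 13.7], [510.0, 14.4], [500.2, 25.0], [501.2, 0.1]]
90 [[474.0, 13.5], [483.0, 13.8], [491.2, 14.1], [509.3, 14.7], [499.8, 25.0], [500.8, 0.9]]
```

View pics/w6c.png

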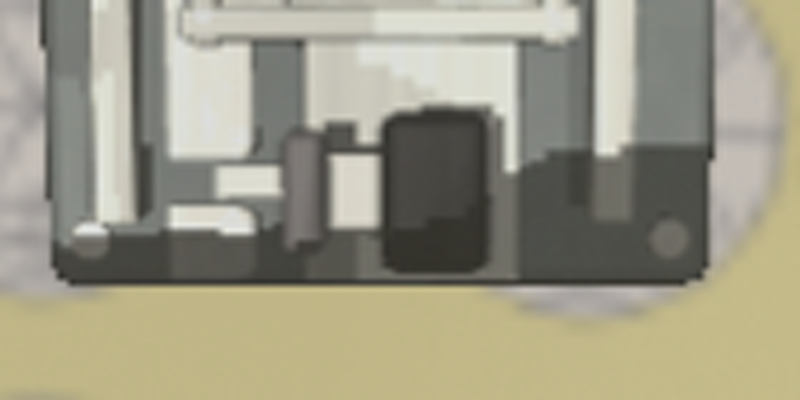

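View pics/s6c.png

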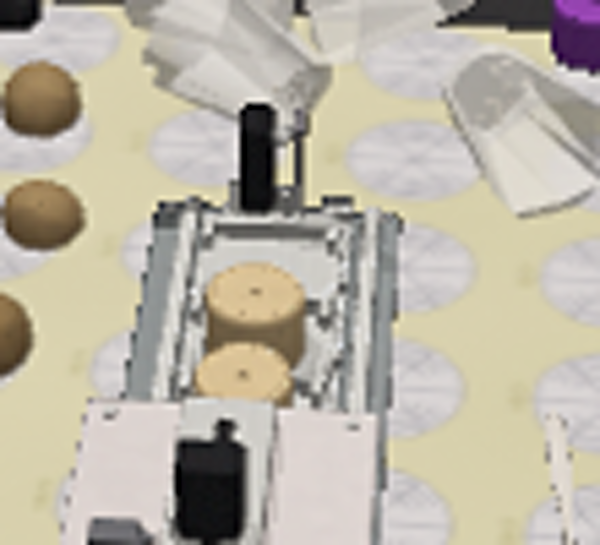

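The handle's pinch point is at about (496.7, 14.5, 57). In the side crop both cakes stand upright. I'll descend and pinch.

```bash
python3 -m handwheel '[[1,[0.004,0.054,-0.02],[0,0,0]],[1,[0.004,0.054,-0.08],[0,0,0]],[1,[0.004,0.054,-0.14],[0,0,0]],[1,[0.004,0.054,-0.19],[0,0,0]],[1,[0.004,0.054,-0.22],[0,0,0]],[1,[0.004,0.054,-0.244],[0,0,0]],[1,[0.004,0.054,-0.244],[0,0,0]],[-1,[0.004,0.054,-0.244],[0,0,0]],[-1,[0.004,0.054,-0.244],[0,0,0]],[-1,[0.004,0.054,-0.244],[0,0,0]],[-1,[0.004,0.054,-0.244],[0,0,0]],[-1,[0.004,0.054,-0.244],[0,0,0]],[-1,[0.004,0.054,-0.244],[0,0,0]],[-1,[0.004,0.054,-0.244],[0,0,0]],[-1,[0.004,0.054,-0.244],[0,0,0]],[-1,[0.004,0.054,-0.244],[0,0,0]]]'; python3 -c "
from h import *;st()"
```

```text
clock: 23.9
tcp_pos: [496.6, 13.2, 49.8]
tool_rot: [0.0, 0.694, 0.72, 0.0]
wrist_force: [1.0, -0.7, -4.5]
opening: 0.272
gripper_force: 30.0
t 23.9 tcp [496.6  13.2  49.8] yaxis deg 2.0 z [ 0. -0. -1.] open 0.272 F [ 1.  -0.7 -4.5] g 30.0
```

```bash
python3 -m handwheel '[[-1,[-0.0003,0.01,0],[0,0,0]],[-1,[-0.0007,0.02,0],[0,0,0]],[-1,[-0.001,0.03,0],[0,0,0]],[-1,[-0.0014,0.04,0],[0,0,0]],[-1,[-0.0017,0.05,0],[0,0,0]],[-1,[-0.002,0.057,0],[0,0,0]],[-1,[-0.002,0.06,0],[0,0,0]],[-1,[-0.002,0.06,0],[0,0,0]],[-1,[-0.002,0.06,0],[0,0,0]]]'
python3 - <<'E'
import h;from h import *
st();h.IM=arm.grab_frame('side');pins('side','handle',57);masks('side','cake0',45)
E
```

```text
clock: 25.02
tcp_pos: [494.2, 73.9, 49.9]
tool_rot: [-0.0, 0.694, 0.72, 0.0]
wrist_force: [1.5, 2.0, -11.0]
opening: 0.267
gripper_force: 30.0
t 25.02 tcp [494.2  73.9  49.9] yaxis deg 2.0 z [-0.     0.001 -1.   ] open 0.267 F [  1.5   2.  -11. ] g 30.0
handle 0.98 [336. 276.] [494.   74.3  57. ]
cake0 0.75 cen 335 303 180 [486.3 174.5  45. ] [207. 185. 144.]
cake0 0.71 cen 399 240 202 [ 330.1 -143.7   45. ] [102.  50. 121.]
cake0 0.5 cen 392 209 159 [ 355.1 -332.5   45. ] [172. 103. 121.]
```

```bash
python3 -m handwheel '[[0.4,[0,0,0],[0,0,0]],[0.4,[0,0,0],[0,0,0]],[0.4,[0,0,0],[0,0,0]],[0.4,[0,0,0],[0,0,0]],[0.4,[0,0,0],[0,0,0]],[0.4,[0,0,0],[0,0,0]],[0.4,[0,0,0],[0,0,0]]]'
python3 - <<'E'
import h;from h import *
st();h.IM=snap('side','s7.png');pins('side','handle',57,1);masks('side','cake0',45,2);snap('wrist','w7.png')
pins('wrist','handle',57,2);pins('wrist','pocket0',28);masks('side','cake0',45,2)
cv2.imwrite('pics/w7c.png',cv2.resize(cv2.imread('pics/s7.png')[240:340,280:400],(720,600),interpolation=2))
E
```

```text
clock: 26.05
tcp_pos: [494.8, 73.3, 50.2]
tool_rot: [0.0, 0.695, 0.719, 0.0]
wrist_force: [-0.6, 0.9, -0.4]
opening: 0.698
gripper_force: 0.0
t 26.05 tcp [494.8  73.3  50.2] yaxis deg 2.0 z [ 0.001  0.    -1.   ] open 0.698 F [-0.6  0.9 -0.4] g 0.0
handle 0.93 [338. 276.] [489.8  72.5  57. ]
cake0 0.73 cen 398 241 204 [ 331.5 -140.5   45. ] [101.  52. 119.]
cake0 0.57 cen 393 209 157 [ 353.3 -334.1   45. ] [174. 104. 123.]
cake0 0.73 cen 398 241 204 [ 331.5 -140.5   45. ] [101.  52. 119.]
cake0 0.57 cen 393 209 157 [ 353.3 -334.1   45. ] [174. 104. 123.]
```

View pics/w7c.png

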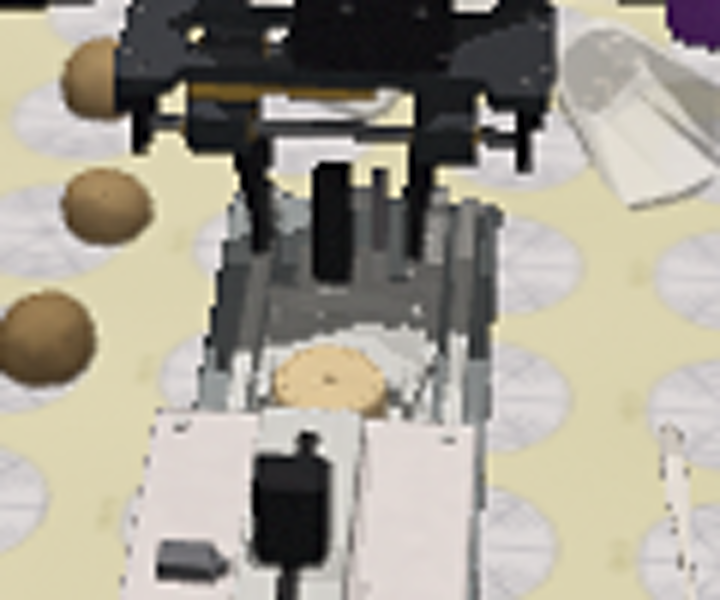

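The carriage has moved one stop and the tab is out: in the crop there is a clear gap between the block (x 350) and the tab (x 388). On to stop 2.

```bash
python3 -m handwheel '[[-1,[0,0,0],[0,0,0]],[-1,[0,0,0],[0,0,0]],[-1,[0,0,0],[0,0,0]],[-1,[0,0,0],[0,0,0]],[-1,[0,0,0],[0,0,0]],[-1,[0,0,0],[0,0,0]],[-1,[-0.0003,0.01,0],[0,0,0]],[-1,[-0.0007,0.02,0],[0,0,0]],[-1,[-0.001,0.03,0],[0,0,0]],[-1,[-0.0014,0.04,0],[0,0,0]],[-1,[-0.0017,0.05,0],[0,0,0]],[-1,[-0.002,0.057,0],[0,0,0]],[-1,[-0.002,0.06,0],[0,0,0]],[-1,[-0.002,0.06,0],[0,0,0]],[-1,[-0.002,0.06,0],[0,0,0]]]'; python3 -c "
from h import *;st();arm.grab_frame('side');pins('side','handle',57,1)"
```

```text
clock: 28.28
tcp_pos: [491.9, 133.9, 49.9]
tool_rot: [-0.001, 0.694, 0.72, 0.0]
wrist_force: [-2.9, 1.2, -6.7]
opening: 0.272
gripper_force: 30.0
t 28.27 tcp [491.9 133.9  49.9] yaxis deg 2.0 z [-0.001  0.001 -1.   ] open 0.272 F [-2.9  1.2 -6.7] g 30.0
handle 0.76 [334. 288.] [493.9 129.2  57. ]
```

```bash
python3 -m handwheel '[[0.4,[0,0,0],[0,0,0]],[0.4,[0,0,0],[0,0,0]],[0.4,[0,0,0],[0,0,0]],[0.4,[0,0,0],[0,0,0]],[0.4,[0,0,0],[0,0,0]],[0.4,[0,0,0],[0,0,0]],[0.4,[0,0,0],[0,0,0]],[0.4,[0,0,0],[0,0,0]]]'
python3 - <<'E'
import h;from h import *
st();h.IM=snap('side','s8.png');pins('side','handle',57,1);pins('side','lamp_top',156,1);pins('side','pointer',106,1)
a=cv2.imread('pics/s7.png');b=cv2.imread('pics/s8.png')
def seg(im,pz):
    # dark/grey profile along the tops of block and tab
    u=[pix('side',(pz[0]+dx,pz[1],72)) for dx in range(-26,20)]
    return [int(im[int(round(v)),int(round(c))].mean()) for c,v in u]
print(seg(a,(494.8,73.3)));print(seg(b,(492.5,133)))
E
```

```text
clock: 29.38
tcp_pos: [492.6, 133.3, 50.1]
tool_rot: [0.0, 0.695, 0.719, 0.0]
wrist_force: [-0.2, -0.1, 0.9]
opening: 0.702
gripper_force: 0.0
t 29.38 tcp [492.6 133.3  50.1] yaxis deg 2.0 z [ 0.  0. -1.] open 0.702 F [-0.2 -0.1  0.9] g 0.0
handle 0.71 [337. 290.] [486.7 132.6  57. ]
lamp_top 0.56 [329. 315.] [477.4 347.7 156. ]
pointer 0.66 [317. 336.] [502.8 361.3 106. ]
[206, 214, 214, 214, 111, 111, 111, 60, 60, 61, 61, 61, 92, 92, 92, 95, 95, 95, 98, 93, 34, 34, 34, 15, 15, 15, 13, 13, 18, 18, 18, 18, 18, 18, 18, 18, 18, 8, 8, 208, 208, 208, 208, 208, 208, 205]
[90, 90, 74, 74, 74, 67, 67, 67, 68, 68, 68, 68, 68, 92, 92, 92, 95, 95, 83, 83, 83, 30, 30, 15, 15, 15, 17, 17, 17, 23, 23, 21, 21, 21, 23, 23, 23, 14, 14, 133, 133, 150, 153, 153, 153, 153]
```

The tab and block profile matches stop 1 and the handle is at y≈133, so it is latched at stop 2. On to stop 3.

```bash
python3 -m handwheel '[[-1,[0,0,0],[0,0,0]],[-1,[0,0,0],[0,0,0]],[-1,[0,0,0],[0,0,0]],[-1,[0,0,0],[0,0,0]],[-1,[0,0,0],[0,0,0]],[-1,[0,0,0],[0,0,0]],[-1,[-0.0003,0.01,0],[0,0,0]],[-1,[-0.0007,0.02,0],[0,0,0]],[-1,[-0.001,0.03,0],[0,0,0]],[-1,[-0.0014,0.04,0],[0,0,0]],[-1,[-0.0017,0.05,0],[0,0,0]],[-1,[-0.002,0.057,0],[0,0,0]],[-1,[-0.002,0.06,0],[0,0,0]],[-1,[-0.002,0.06,0],[0,0,0]],[-1,[-0.002,0.06,0],[0,0,0]]]'; python3 -c "
from h import *;st();arm.grab_frame('side');pins('side','handle',57,1)"
python3 -m handwheel '[[0.4,[0,0,0],[0,0,0]],[0.4,[0,0,0],[0,0,0]],[0.4,[0,0,0],[0,0,0]],[0.4,[0,0,0],[0,0,0]],[0.4,[0,0,0],[0,0,0]],[0.4,[0,0,0],[0,0,0]],[0.4,[0,0,0],[0,0,0]],[0.4,[0,0,0],[0,0,0]]]'
python3 - <<'E'
import h;from h import *
st();h.IM=snap('side','s9.png');pins('side','handle',57,1);arm.grab_frame('wrist');pins('wrist','lamp_top',156,1);pins('wrist','pointer',106,1)
cv2.imwrite('pics/s9c.png',cv2.resize(cv2.imread('pics/s9.png')[240:340,280:400],(720,600),interpolation=2))
b=cv2.imread('pics/s9.png');u=[pix('side',(490.5+dx,192.5,72)) for dx in range(-26,20)]
print([int(b[int(round(v)),int(round(c))].mean()) for c,v in u])
E
```

```text
clock: 31.45
tcp_pos: [489.6, 194.4, 49.8]
tool_rot: [-0.001, 0.694, 0.72, -0.0]
wrist_force: [-5.7, 0.8, -1.0]
opening: 0.267
gripper_force: 30.0
t 31.45 tcp [489.6 194.4  49.8] yaxis deg 2.1 z [-0.001  0.001 -1.   ] open 0.267 F [-5.7  0.8 -1. ] g 30.0
handle 0.41 [333. 306.] [488.5 198.9  57. ]
clock: 32.55
tcp_pos: [490.7, 193.3, 50.1]
tool_rot: [0.0, 0.695, 0.719, 0.0]
wrist_force: [0.1, -0.6, -0.2]
opening: 0.697
gripper_force: 0.0
t 32.55 tcp [490.7 193.3  50.1] yaxis deg 2.0 z [ 0.  0. -1.] open 0.697 F [ 0.1 -0.6 -0.2] g 0.0
handle 0.59 [333. 305.] [489.1 196.3  57. ]
[89, 89, 89, 67, 67, 67, 67, 67, 67, 67, 67, 73, 73, 94, 94, 94, 98, 98, 84, 84, 84, 32, 32, 16, 16, 16, 18, 18, 15, 15, 15, 17, 17, 19, 19, 19, 14, 14, 117, 117, 117, 150, 150, 150, 150, 150]
```

View pics/s9c.png

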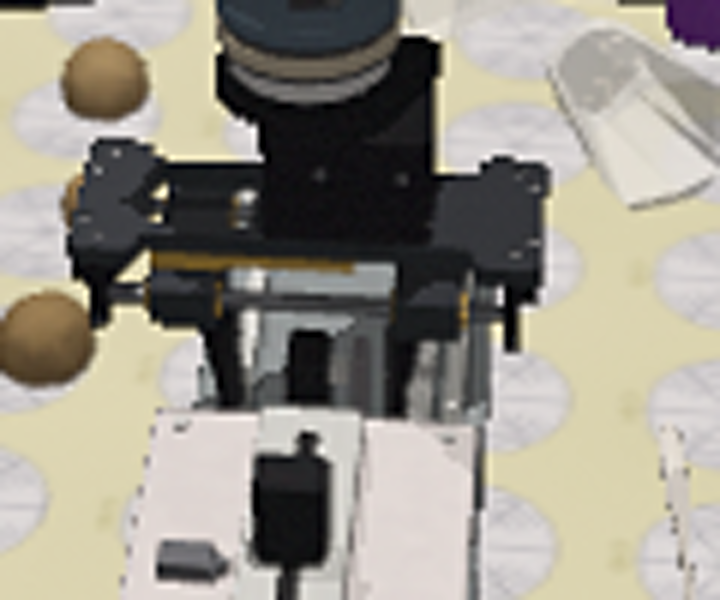

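At stop 3 the tab (crop x 360) is clear of the block (x 310), so it is latched. Now bring the carriage back to loading.

```bash
python3 -m handwheel '[[-1,[0,0,0],[0,0,0]],[-1,[0,0,0],[0,0,0]],[-1,[0,0,0],[0,0,0]],[-1,[0,0,0],[0,0,0]],[-1,[0,0,0],[0,0,0]],[-1,[0,0,0],[0,0,0]],[-1,[0.0005,-0.015,0],[0,0,0]],[-1,[0.001,-0.03,0],[0,0,0]],[-1,[0.0015,-0.045,0],[0,0,0]],[-1,[0.002,-0.06,0],[0,0,0]],[-1,[0.0025,-0.075,0],[0,0,0]],[-1,[0.003,-0.09,0],[0,0,0]],[-1,[0.0035,-0.105,0],[0,0,0]],[-1,[0.004,-0.12,0],[0,0,0]],[-1,[0.0045,-0.135,0],[0,0,0]],[-1,[0.005,-0.15,0],[0,0,0]],[-1,[0.0055,-0.165,0],[0,0,0]],[-1,[0.006,-0.177,0],[0,0,0]],[-1,[0.006,-0.18,0],[0,0,0]],[-1,[0.006,-0.18,0],[0,0,0]]]'; python3 -c "
from h import *;st();arm.grab_frame('side');pins('side','handle',57,1)"
python3 -m handwheel '[[0.4,[0,0,0],[0,0,0]],[0.4,[0,0,0],[0,0,0]],[0.4,[0,0,0],[0,0,0]],[0.4,[0,0,0],[0,0,0]],[0.4,[0,0,0],[0,0,0]],[0.4,[0,0,0],[0,0,0]],[0.4,[0,0,0],[0,0,0]],[0.4,[0,0,0],[0,0,0]]]'
python3 - <<'E'
import h;from h import *
st();h.IM=snap('side','s10.png');pins('side','handle',57,1);masks('side','cake0',45,3)
b=cv2.imread('pics/s10.png');u=[pix('side',(497+dx,13,72)) for dx in range(-26,20)]
print([int(b[int(round(v)),int(round(c))].mean()) for c,v in u])
E
```

```text
clock: 35.3
tcp_pos: [496.6, 12.2, 49.9]
tool_rot: [0.0, 0.695, 0.719, -0.0]
wrist_force: [-0.2, -1.6, -8.3]
opening: 0.27
gripper_force: 30.0
t 35.3 tcp [496.6  12.2  49.9] yaxis deg 2.0 z [ 0.    -0.001 -1.   ] open 0.27 F [-0.2 -1.6 -8.3] g 30.0
handle 0.84 [341. 266.] [487.6  27.   57. ]
clock: 36.4
tcp_pos: [496.6, 13.3, 50.1]
tool_rot: [0.0, 0.695, 0.719, 0.0]
wrist_force: [-0.9, -0.3, -0.1]
opening: 0.7
gripper_force: 0.0
t 36.4 tcp [496.6  13.3  50.1] yaxis deg 2.0 z [ 0.  0. -1.] open 0.7 F [-0.9 -0.3 -0.1] g 0.0
handle 0.81 [340. 260.] [492.   -3.7  57. ]
cake0 0.77 cen 398 240 248 [ 331.7 -146.    45. ] [103.  56. 119.]
cake0 0.57 cen 335 304 162 [486.5 175.9  45. ] [209. 186. 145.]
cake0 0.52 cen 337 292 224 [487.5 126.1  45. ] [180. 158. 121.]
[207, 207, 207, 211, 211, 113, 113, 113, 58, 58, 58, 72, 72, 72, 92, 92, 92, 98, 98, 98, 65, 65, 26, 26, 26, 21, 21, 14, 15, 15, 15, 18, 18, 18, 19, 19, 8, 8, 8, 209, 209, 209, 209, 209, 209, 204]
```

The carriage is latched at loading and both cakes are in place. Now the fader: rise and recheck from above the hood.

```bash
python3 -m handwheel '[[1,[0,0,0.05],[0,0,0]],[1,[0,0,0.11],[0,0,0]],[1,[0,0.02,0.17],[0,0,0]],[1,[-0.005,0.08,0.2],[0,0,0]],[1,[-0.01,0.14,0.22],[0,0,0]],[1,[-0.01,0.2,0.24],[0,0,0]],[1,[-0.015,0.26,0.24],[0,0,0]],[1,[-0.015,0.277,0.24],[0,0,0]],[1,[-0.015,0.277,0.24],[0,0,0]],[1,[-0.015,0.277,0.24],[0,0,0]]]'
python3 - <<'E'
import h;from h import *
st();h.IM=arm.grab_frame('wrist')
for o,z in(('lamp_top',156),('pointer',106)):pins('wrist',o,z,2)
masks('wrist','cake0',48);h.IM=arm.grab_frame('top');masks('top','cake0',25,5)
E
```

```text
clock: 37.8
tcp_pos: [481.9, 288.6, 289.6]
tool_rot: [0.0, 0.695, 0.719, -0.001]
wrist_force: [0.4, -0.8, 0.1]
opening: 0.999
gripper_force: 0.0
t 37.8 tcp [481.9 288.6 289.6] yaxis deg 1.9 z [-0.    -0.002 -1.   ] open 0.999 F [ 0.4 -0.8  0.1] g 0.0
lamp_top 0.9 [320. 149.] [475.4 353.9 156. ]
pointer 0.71 [350. 148.] [500.4 356.3 106. ]
cake0 0.94 cen 326 289 1112 [484.1 206.9  48. ] [94. 80. 57.]
cake0 0.83 cen 325 354 1238 [486.1 127.9  48. ] [182. 152. 103.]
cake0 0.72 cen 274 273 1686 [484.9 102.6  25. ] [196. 199. 195.]
cake0 0.7 cen 385 349 325 [ 329.3 -188.    25. ] [133.  78. 162.]
cake0 0.67 cen 260 270 362 [488.4 137.1  25. ] [208. 191. 147.]
cake0 0.66 cen 465 348 353 [ 351.1 -380.2   25. ] [206. 134. 157.]
cake0 0.56 cen 235 269 290 [485.8 199.7  25. ] [148. 132.  99.]
```

Run:
```python
from h import *
K,D,t,Rm=cal('wrist');t=t+[0.4,0.9,4.2]
for r in(107.6,227.7):print(world('wrist',(323,r),116,(K,D,t,Rm)).round(1))
```

```text
[476.3 389.3 116. ]
[479.5 289.1 116. ]
```

```bash
python3 -m handwheel '[[1,[-0.005,0.035,0],[0,0,0]],[1,[-0.005,0.066,-0.03],[0,0,0]],[1,[-0.005,0.066,-0.08],[0,0,0]],[1,[-0.005,0.066,-0.12],[0,0,0]],[1,[-0.005,0.066,-0.145],[0,0,0]],[1,[-0.005,0.066,-0.156],[0,0,0]],[1,[-0.005,0.066,-0.156],[0,0,0]],[-1,[-0.005,0.066,-0.156],[0,0,0]],[-1,[-0.005,0.066,-0.156],[0,0,0]],[-1,[-0.005,0.066,-0.156],[0,0,0]],[-1,[-0.005,0.066,-0.156],[0,0,0]],[-1,[-0.005,0.066,-0.156],[0,0,0]],[-1,[-0.005,0.066,-0.156],[0,0,0]],[-1,[-0.005,0.066,-0.156],[0,0,0]],[-1,[-0.005,0.066,-0.156],[0,0,0]],[-1,[-0.005,0.066,-0.156],[0,0,0]]]'
python3 -m handwheel '[[-1,[0.0003,-0.01,0],[0,0,0]],[-1,[0.0007,-0.02,0],[0,0,0]],[-1,[0.001,-0.03,0],[0,0,0]],[-1,[0.0013,-0.04,0],[0,0,0]],[-1,[0.0017,-0.049,0],[0,0,0]],[-1,[0.0018,-0.053,0],[0,0,0]],[-1,[0.0018,-0.055,0],[0,0,0]],[-1,[0.0018,-0.055,0],[0,0,0]]]';python3 -m handwheel '[[-1,[0,-0.001,0],[0,0,0]],[-1,[0,-0.001,0],[0,0,0]]]'
```

```text
clock: 40.1
tcp_pos: [476.9, 356.3, 134.1]
tool_rot: [0.0, 0.695, 0.719, 0.0]
wrist_force: [2.7, -0.1, -0.1]
opening: 0.317
gripper_force: 30.0
clock: 41.1
tcp_pos: [479.0, 300.5, 134.1]
tool_rot: [0.001, 0.695, 0.719, 0.0]
wrist_force: [5.8, 0.3, -3.1]
opening: 0.318
gripper_force: 30.0
clock: 41.35
tcp_pos: [479.1, 299.9, 134.1]
tool_rot: [0.0, 0.695, 0.719, 0.001]
wrist_force: [6.2, 1.1, -4.9]
opening: 0.32
gripper_force: 30.0
```

```bash
python3 -m handwheel '[[-1,[0,-0.001,0],[0,0,0]],[-1,[0,-0.002,0],[0,0,0]],[-1,[0,-0.002,0],[0,0,0]]]'; python3 -m handwheel '[[-1,[0,-0.001,0],[0,0,0]],[-1,[0,-0.002,0],[0,0,0]],[-1,[0,-0.002,0],[0,0,0]]]'
```

```text
clock: 41.72
tcp_pos: [479.1, 299.8, 134.1]
tool_rot: [-0.001, 0.694, 0.72, 0.002]
wrist_force: [7.3, 5.8, -7.5]
opening: 0.318
gripper_force: 30.0
clock: 42.1
tcp_pos: [479.1, 299.7, 134.2]
tool_rot: [-0.002, 0.694, 0.72, 0.004]
wrist_force: [7.7, 9.8, -11.9]
opening: 0.318
gripper_force: 30.0
```

The fader is against its zero stop. I'll unload, release and check.

```bash
python3 -m handwheel '[[-1,[0,0.004,0],[0,0,0]],[-1,[0,0.004,0],[0,0,0]],[0,[0,0.004,0],[0,0,0]],[1,[0,0.004,0],[0,0,0]],[1,[0,0.004,0],[0,0,0]],[1,[0,0.004,0.05],[0,0,0]],[1,[0.002,-0.01,0.1],[0,0,0]],[1,[0.004,-0.04,0.14],[0,0,0]],[1,[0.004,-0.06,0.14],[0,0,0]],[1,[0.004,-0.06,0.14],[0,0,0]],[1,[0.004,-0.06,0.14],[0,0,0]]]'
python3 - <<'E'
import h;from h import *
st();h.IM=snap('wrist','w11.png')
for o,z in(('lamp_top',156),('pointer',106)):pins('wrist',o,z,1)
masks('wrist','cake0',55,3);masks('wrist','lamp_top',146,1)
E
```

```text
clock: 43.48
tcp_pos: [481.6, 237.0, 273.6]
tool_rot: [-0.0, 0.694, 0.72, -0.0]
wrist_force: [0.7, -0.0, 0.3]
opening: 0.998
gripper_force: 0.0
t 43.48 tcp [481.6 237.  273.6] yaxis deg 2.1 z [-0.001  0.    -1.   ] open 0.998 F [ 0.7 -0.   0.3] g 0.0
pointer 0.56 [350.  82.] [495.9 355.9 106. ]
cake0 0.7 cen 328 257 1961 [485.1 198.8  55. ] [97. 82. 58.]
cake0 0.57 cen 327 295 594 [485.3 157.9  55. ] [79. 67. 49.]
lamp_top 0.57 cen 326 154 1150 [479.3 299.4 146. ] [63. 61. 58.]
```

```bash
python3 -m handwheel '[[0.7,[0.003,-0.043,-0.02],[0,0,0]],[0.7,[0.003,-0.043,-0.08],[0,0,0]],[0.7,[0.003,-0.043,-0.14],[0,0,0]],[0.7,[0.003,-0.043,-0.185],[0,0,0]],[0.7,[0.003,-0.043,-0.21],[0,0,0]],[0.7,[0.003,-0.043,-0.228],[0,0,0]],[0.7,[0.003,-0.043,-0.228],[0,0,0]],[-1,[0.003,-0.043,-0.228],[0,0,0]],[-1,[0.003,-0.043,-0.228],[0,0,0]],[-1,[0.003,-0.043,-0.228],[0,0,0]],[-1,[0.003,-0.043,-0.228],[0,0,0]],[-1,[0.003,-0.043,-0.228],[0,0,0]],[-1,[0.003,-0.043,-0.228],[0,0,0]]]'
python3 -m handwheel '[[-1,[0,0,0.01],[0,0,0]],[-1,[0,0,0.04],[0,0,0]],[-1,[0,0,0.1],[0,0,0]],[-1,[0,0,0.16],[0,0,0]],[-1,[0,-0.06,0.18],[0,0,0]],[-1,[0,-0.12,0.18],[0,0,0]],[-1,[0,-0.18,0.18],[0,0,0]],[-1,[0,-0.24,0.18],[0,0,0]],[-1,[0,-0.3,0.18],[0,0,0]],[-1,[0,-0.36,0.18],[0,0,0]],[-1,[0.01,-0.42,0.18],[0,0,0]],[-1,[0.02,-0.48,0.18],[0,0,0]],[-1,[0.03,-0.54,0.18],[0,0,0]],[-1,[0.04,-0.59,0.18],[0,0,0]],[-1,[0.048,-0.595,0.18],[0,0,0]],[-1,[0.048,-0.595,0.18],[0,0,0]],[-1,[0.048,-0.595,0.18],[0,0,0]]]'
python3 -c "
from h import *;st();snap('wrist','w12.png');pins('wrist','tray',0);pins('wrist','cake0',4)"
```

```text
clock: 45.35
tcp_pos: [485.7, 193.3, 46.6]
tool_rot: [0.0, 0.695, 0.719, 0.0]
wrist_force: [-0.4, -0.5, 5.7]
opening: 0.518
gripper_force: 30.1
clock: 47.48
tcp_pos: [533.6, -399.4, 226.3]
tool_rot: [-0.0, 0.694, 0.72, 0.0]
wrist_force: [-0.5, 0.1, -0.4]
opening: 0.513
gripper_force: 29.9
t 47.48 tcp [ 533.6 -399.4  226.3] yaxis deg 2.2 z [-0.     0.001 -1.   ] open 0.513 F [-0.5  0.1 -0.4] g 29.9
tray 0.64 [296. 223.] [ 503.7 -407.     0. ]
cake0 0.75 [146. 196.] [ 355.6 -384.3    4. ]
cake0 0.61 [328. 287.] [ 537.9 -472.1    4. ]
```

```bash
python3 -m handwheel '[[-1,[0.006,-0.003,-0.05],[0,0,0]],[-1,[0.006,-0.003,-0.11],[0,0,0]],[-1,[0.006,-0.003,-0.16],[0,0,0]],[-1,[0.006,-0.003,-0.185],[0,0,0]],[-1,[0.006,-0.003,-0.197],[0,0,0]],[-1,[0.006,-0.003,-0.203],[0,0,0]],[-1,[0.006,-0.003,-0.203],[0,0,0]],[-1,[0.006,-0.003,-0.203],[0,0,0]]]'
```

```text
clock: 48.62
tcp_pos: [540.0, -405.1, 24.4]
tool_rot: [0.001, 0.695, 0.719, 0.0]
wrist_force: [0.4, 0.4, -0.5]
opening: 0.515
gripper_force: 29.9
```

```bash
python3 -m handwheel '[[-1,[0,0,-0.002],[0,0,0]],[-1,[0,0,-0.002],[0,0,0]],[0.5,[0,0,-0.002],[0,0,0]],[0.5,[0,0,-0.002],[0,0,0]],[0.5,[0,0,-0.002],[0,0,0]],[0.5,[0,0,0.04],[0,0,0]],[0.5,[0,0,0.1],[0,0,0]],[0.5,[0,0,0.16],[0,0,0]],[0.5,[0,0.06,0.2],[0,0,0]],[0.5,[0,0.12,0.22],[0,0,0]],[0.5,[-0.01,0.18,0.22],[0,0,0]],[0.5,[-0.02,0.24,0.22],[0,0,0]],[0.6,[-0.03,0.3,0.22],[0,0,0]],[0.7,[-0.04,0.36,0.22],[0,0,0]],[0.7,[-0.05,0.42,0.22],[0,0,0]],[0.7,[-0.053,0.45,0.22],[0,0,0]],[0.7,[-0.053,0.48,0.22],[0,0,0]],[0.7,[-0.053,0.48,0.22],[0,0,0]],[0.7,[-0.053,0.48,0.22],[0,0,0]]]'
python3 - <<'E'
import h;from h import *
st();h.IM=arm.grab_frame('wrist');masks('wrist','cake0',48,2)
h.IM=arm.grab_frame('top');masks('top','cake0',25,5)
E
```

```text
clock: 51.0
tcp_pos: [486.3, 74.4, 242.9]
tool_rot: [0.0, 0.695, 0.719, -0.0]
wrist_force: [0.1, -0.8, -0.1]
opening: 0.852
gripper_force: 0.0
t 51.0 tcp [486.3  74.4 242.9] yaxis deg 2.0 z [-0.    -0.001 -1.   ] open 0.852 F [ 0.1 -0.8 -0.1] g 0.0
cake0 0.93 cen 328 155 2528 [486.2 134.6  48. ] [164. 138.  97.]
cake0 0.81 cen 385 350 323 [ 327.5 -188.1   25. ] [129.  75. 158.]
cake0 0.73 cen 473 291 3334 [ 492.5 -395.4   25. ] [229. 234. 231.]
cake0 0.71 cen 476 273 344 [ 538.  -400.9   25. ] [185. 167. 127.]
```

```bash
python3 -m handwheel '[[0.7,[0,0.06,-0.01],[0,0,0]],[0.7,[0,0.06,-0.06],[0,0,0]],[0.7,[0,0.06,-0.12],[0,0,0]],[0.7,[0,0.06,-0.16],[0,0,0]],[0.7,[0,0.06,-0.185],[0,0,0]],[0.7,[0,0.06,-0.198],[0,0,0]],[0.7,[0,0.06,-0.198],[0,0,0]],[-1,[0,0.06,-0.198],[0,0,0]],[-1,[0,0.06,-0.198],[0,0,0]],[-1,[0,0.06,-0.198],[0,0,0]],[-1,[0,0.06,-0.198],[0,0,0]],[-1,[0,0.06,-0.198],[0,0,0]],[-1,[0,0.06,-0.198],[0,0,0]]]'
python3 -m handwheel '[[-1,[0,0,0.01],[0,0,0]],[-1,[0,0,0.04],[0,0,0]],[-1,[0,0,0.1],[0,0,0]],[-1,[0,0,0.16],[0,0,0]],[-1,[0,-0.06,0.18],[0,0,0]],[-1,[0,-0.12,0.18],[0,0,0]],[-1,[0,-0.18,0.18],[0,0,0]],[-1,[0,-0.24,0.18],[0,0,0]],[-1,[0,-0.3,0.18],[0,0,0]],[-1,[0,-0.36,0.18],[0,0,0]],[-1,[-0.01,-0.42,0.18],[0,0,0]],[-1,[-0.02,-0.48,0.18],[0,0,0]],[-1,[-0.024,-0.53,0.18],[0,0,0]],[-1,[-0.024,-0.537,0.18],[0,0,0]],[-1,[-0.024,-0.537,0.18],[0,0,0]],[-1,[-0.024,-0.537,0.18],[0,0,0]]]'
python3 - <<'E'
import h;from h import *
st();h.IM=arm.grab_frame('wrist');masks('wrist','cake0',32,4);pins('wrist','tray',0,1)
E
```

```text
clock: 52.82
tcp_pos: [486.6, 135.4, 45.6]
tool_rot: [0.0, 0.695, 0.719, 0.0]
wrist_force: [-1.1, -0.7, 5.1]
opening: 0.533
gripper_force: 30.0
clock: 54.82
tcp_pos: [463.1, -399.5, 225.3]
tool_rot: [-0.0, 0.694, 0.72, 0.0]
wrist_force: [-0.2, 0.3, 0.3]
opening: 0.537
gripper_force: 30.0
t 54.83 tcp [ 463.1 -399.5  225.3] yaxis deg 2.2 z [ 0.     0.001 -1.   ] open 0.537 F [-0.2  0.3  0.3] g 30.0
cake0 0.89 cen 407 228 2330 [ 537.2 -401.1   32. ] [149. 130.  96.]
cake0 0.83 cen 326 305 8176 [ 466.  -479.2   32. ] [112.  96.  69.]
cake0 0.83 cen 187 3 254 [ 341.3 -219.2   32. ] [69. 45. 72.]
tray 0.58 [367. 222.] [ 503.2 -403.3    0. ]
```

```bash
python3 -m handwheel '[[-1,[-0.002,-0.001,-0.05],[0,0,0]],[-1,[-0.002,-0.001,-0.11],[0,0,0]],[-1,[-0.002,-0.001,-0.16],[0,0,0]],[-1,[-0.002,-0.001,-0.185],[0,0,0]],[-1,[-0.002,-0.001,-0.197],[0,0,0]],[-1,[-0.002,-0.001,-0.204],[0,0,0]],[-1,[-0.002,-0.001,-0.204],[0,0,0]],[-1,[-0.002,-0.001,-0.204],[0,0,0]]]'
```

```text
clock: 55.98
tcp_pos: [461.0, -403.1, 22.1]
tool_rot: [0.001, 0.695, 0.719, 0.0]
wrist_force: [-0.3, 0.6, -0.6]
opening: 0.534
gripper_force: 30.0
```

```bash
python3 -m handwheel '[[-1,[0,0,-0.0015],[0,0,0]],[-1,[0,0,-0.0015],[0,0,0]],[0.5,[0,0,-0.0015],[0,0,0]],[0.5,[0,0,-0.0015],[0,0,0]],[0.5,[0,0,-0.0015],[0,0,0]],[0.5,[0,0,0.04],[0,0,0]],[0.5,[0,0,0.1],[0,0,0]],[0.5,[0,0,0.16],[0,0,0]],[0.5,[0,0.05,0.2],[0,0,0]],[0.5,[0,0.05,0.24],[0,0,0]],[0.5,[0,0.05,0.24],[0,0,0]],[0.5,[0,0.05,0.24],[0,0,0]]]'
python3 - <<'E'
import h;from h import *
st();h.IM=arm.grab_frame('wrist');masks('wrist','cake0',32,4);pins('wrist','tray',0,1)
a=snap('top','top9.png');b=snap('side','side9.png');h.IM=a
masks('top','cake0',25,5);arm.recognise
f=lambda im,r,s:cv2.resize(im[r[1]:r[3],r[0]:r[2],::-1],s,interpolation=2)
cv2.imwrite('pics/fin.png',np.vstack([np.hstack([f(a,(120,225,330,305),(500,190)),f(a,(440,240,505,335),(130,190))]),np.hstack([f(b,(280,180,420,380),(420,380)),np.zeros((380,210,3),np.uint8)])]))
E
```

```text
clock: 57.48
tcp_pos: [459.7, -352.9, 260.3]
tool_rot: [-0.001, 0.695, 0.719, -0.0]
wrist_force: [0.6, -0.6, 0.1]
opening: 0.75
gripper_force: 0.0
t 57.48 tcp [ 459.7 -352.9  260.3] yaxis deg 2.0 z [-0.001  0.    -1.   ] open 0.75 F [ 0.6 -0.6  0.1] g 0.0
cake0 0.94 cen 327 263 1929 [ 460.8 -399.8   32. ] [210. 188. 134.]
cake0 0.86 cen 224 239 1869 [ 355.9 -378.8   32. ] [216. 132. 156.]
cake0 0.59 cen 399 262 1686 [ 534.9 -396.7   32. ] [193. 172. 123.]
cake0 0.58 cen 196 41 2655 [ 333.5 -192.3   32. ] [130.  72. 151.]
tray 0.61 [363. 260.] [ 501.8 -405.1    0. ]
cake0 0.86 cen 385 349 282 [ 329.7 -187.6   25. ] [127.  70. 156.]
cake0 0.85 cen 475 304 364 [ 459.6 -400.    25. ] [175. 156. 119.]
cake0 0.83 cen 465 348 361 [ 351.4 -379.6   25. ] [195. 123. 145.]
cake0 0.78 cen 475 273 302 [ 537.2 -397.4   25. ] [161. 144. 109.]
```

View pics/fin.png

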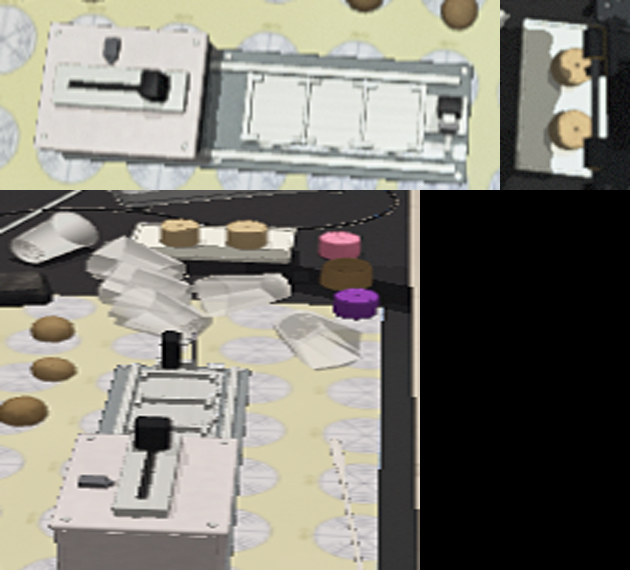

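The final view shows both cakes upright on the tray, the carriage empty at loading with its tab out, the fader at its zero end, and the bystanders where they were. Handing in.

```bash
python3 -c "
from station import arm;print(arm.finish_job())"
```

```text
the job is handed in; nothing more can be done
None
```

I handed the job in at about 57 s of the 210 s limit: both pale cakes were read at all three stops and stand upright on the white tray, the carriage is latched at loading and the fader is at zero; no verdict came back.

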